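Load the red compartment of a tackle caddy and photograph it

ROBOT

A 7-joint arm with a two-finger parallel gripper is mounted at the origin on the work surface. World frame = base frame: x ahead of the robot, y to its left, z up, the work surface at z = 0. Lengths are in m, angles in rad, forces in N, time in s.
With the tool pointing down it reaches from about 0.425 to 0.95 m from the base axis. Payload 4.7 kg.
Tool frame: the origin (TCP) lies between the finger pads; the fingertips stand 25 mm ahead of it and the grasp point (between the pads) lies 6 mm ahead of it; x points along the fingers, z is the direction in which the jaws open and shut, and the axes are right-handed (so a half turn about x gives the same grasp; the last joint's range is limited). The gripper opens to 85 mm and grips with 20 to 120 N. Pads are 22 mm wide; open, the fingers measure 114 mm over their backs; the gripper's body (76 mm by 85 mm) begins 54 mm behind the grasp point. The pads swing forward as they close: fully open they stand 13 mm farther back than shut.
Start: joints at [1.165, 0.469, -0.049, 1.532, 0.024, 1.141, -0.082], TCP at [0.248, -0.628, 0.256] pointing down, gripper open.
Joint ranges: [-2.59, 2.59], [-0.33, 1.99], [-1.39, 1.29], [0.1, 2.45], [-1.04, 4.18], [0.21, 1.99], [-2.66, 2.66]. Speed limits (rad/s): [2.57, 2.57, 3.14, 3.14, 3.14, 3.14, 3.14].

INTERFACE

Orientations are given as a 3x3 rotation matrix whose columns are the frame's x, y, z axes.
In Python, from rig import * gives the robot as it stands. Calls block until the motion is done:
- movep(position, orientation): joint-space move of the TCP to a pose.
- move_l(position, attitude=None, feed=0.15, until_force=None): straight line of the TCP; attitude=None keeps the orientation; feed is the mean speed in m/s. With until_force (N) it stops when the force on the tool has changed by that much, and returns True; else False.
- move_joints(angles): joint-space move.
- command_gripper(opening, newtons=None): finger opening in m; newtons is the grip in N (None keeps the last); returns when the fingers have stopped.
- sleep(seconds).
- inverse_kinematics(position, orientation): joint angles nearest the present ones, or None.
- sense(): the state.
- camera(name): name is "scene" or "top"; returns (picture, depth): 480x640x3 uint8, red, green, blue; 480x640 float32, m along the optical axis (not along the pixel's ray), 0 where there is no reading.
- camera_params(name): a dict with "K" (3x3 intrinsics, pixels), "dist" ([k1, k2, p1, p2, k3] as OpenCV has them; the pictures are not rectified), "position" and "rotation" of the camera in the world. Camera axes: x right, y down, z forward; pixel columns grow to the right and rows downward; lengths in m; the calibration is good to about 2 mm. A picture is of the moment at which its call begins. camera_params takes no time and is no camera call.
A pose or a line that the arm cannot do raises Unreachable and nothing moves.
- finish_job(): hands the job in, once; it reports no verdict.
The state is a dict: "time_s": time; "joint_pos": joint angles; "qd": joint speeds; "joint_efforts": joint torques, N m; "position": TCP position; "tcp_rot": TCP orientation; "wrist_force": force on the tool from outside, world axes, zero at the start; "ft_torque": the same for the moment, N m; "finger_gap": finger opening in m.
Only numpy, scipy, OpenCV 4.12 (cv2) and the standard library are available. Lean on these libraries where they do the work, as an engineer would, in place of code of your own. Each camera call takes 0.05 s, during which the arm holds its last target.

TASK

Get the caddy ready for its listing photo: turn the round tackle caddy's metal cover by its black bar until the opening stands squarely over the compartment marked by the red post, then put the red-and-white float down into that compartment through the opening and let go of it. Only then take the photo with the grey shutter release: press its orange button down to the halfway stop, wait there for about a second, press on all the way down, and let it come back up. Leave the cover as you set it and everything else on the bench where it is.

Things in the scene. Friction and masses are not known exactly. Their poses are not given: they have to be found in the camera images.
- caddy: Round green caddy fixed to the bench; origin on its axis at the underside. Foot flange 238 mm across, 8 mm thick, its top being the inner floor; drum 180 mm across with a 4 mm wall up to 86 mm; five equal compartments (72 degrees), 3 mm walls between. Cover on top, its top face at 92 mm. Three coloured posts on the flange each mark the middle of a compartment; two have none.
- cover (a joint): Angle (rad) of the cover about the caddy's vertical axis, growing anticlockwise from above; 0: opening along the caddy's x axis, over the yellow post's compartment. Range -2.6 to 2.6, light friction (0.1 N m), stays where left. Neighbouring compartments are 1.257 rad apart.
- cover_grip (a point): On the cover's turning axis, half-way up the black grip bar. The bar is 50 mm long, 16 mm wide and 30 mm high, stands directly on the cover, its long side along the line from axis to opening; this point is 15 mm above the cover's top face, 107 mm above the bench. x axis: along the bar towards the opening; z up.
- cover_opening (a point): Middle of the cover's only opening, level with the cover's top face (92 mm above the bench), 57 mm out from the axis. The opening is a 60 degree sector from 28 to 84 mm out from the axis, about 57 mm wide at its middle; the aluminium cover is 184 mm across and 5 mm thick.
- cover_pointer (a point): Point that turns with the cover, 108 mm out from the axis in line with the middle of the opening, at the height of the cover's top (just beyond the small black pointer tab on the cover's rim). It is right above a post's middle when the opening is squarely over that post's compartment.
- top_red (a point): Centre of the top of the red post (18 mm across, 70 mm high, fixed on the caddy's flange 108 mm out from the axis; its top is 78 mm above the bench). It marks the compartment to be used, one side or the other of the yellow post's.
- top_yellow (a point): Centre of the top of the yellow post, same size, marking the compartment between the red and the blue post's.
- top_blue (a point): Centre of the top of the blue post, same size.
- float_c (a point): Half-way up the float to be loaded (39 mm above its underside), z along its stem. Stands loose and upright on the bench: brass foot 28 mm across, 10 mm high; egg-shaped body 36 mm across, lower part white, upper part red, up to 49 mm; green stem 10 mm across up to the top at 78 mm. About 60 g. Standing in the caddy its top is at 86 mm.
- shutter: Grey shutter release box fixed to the bench, 90 mm along its x, 110 mm along its y and 45 mm high; origin at the centre of its underside. In the middle of its top a black sleeve 60 mm across rises 10 mm and carries the orange button.
- shutter_top (a point): Centre of the top face of the orange button, 48 mm across; 65 mm above the bench untouched; moves with the button. It yields 7 mm to the halfway stop against 1 to 3 N, stands firm until about 10 N, then goes down 7 mm more (sleeve and button together), reaching bottom at about 13 N; springs back when released.
- shutter_half (a joint): First stage of the orange button (m): 0 untouched, 0.007 at the halfway stop (the button then stands 3 mm above its black sleeve).
- shutter_full (a joint): Second stage (m): travel of the black sleeve with the button; 0 until pressed beyond the halfway stop, 0.007 fully down.
- other_float: A loose bystander: another float of the same shape and size, blue below, yellow above, with a black stem, origin at its underside.
- sinker: A loose bystander: lead-grey block 90 x 55 x 22 mm with a brass eye, origin at the centre of its underside.
- weight: A loose bystander: upright steel cylinder 40 mm across, 60 mm high, origin at its underside.
- spool: A loose bystander: empty yellow spool 68 mm across, 40 mm high, origin at its underside.
- slab: A loose bystander: lead-grey slab 100 x 60 x 20 mm, origin at the centre of its underside.
- driver: A loose bystander: screwdriver 190 mm long, lying on the bench.
- tin: A loose bystander: round black tin with a pale lid, 60 mm across, 45 mm high, origin at its underside.
Not all that is in view belongs to the job. What is shaped like the caddy but brown is not meant. There is more than one size of the part that bears float_c; the job needs the larger.

How it is judged:
On the way, in this order (a step that is already met when the one before it is completed fails the run):
1. the cover's opening stands over the red post's compartment (horizontal distance between cover_pointer and top_red below 0.016 m), for 0.4 s.
2. the float lies released in that compartment, below the cover's opening (horizontal distance between float_c and cover_opening below 0.036 m and z of float_c in the frame of caddy below 0.065 m and horizontal distance between cover_pointer and top_red below 0.016 m and contact force between the fingers and float below 0.05 N and linear speed of float below 0.05 m/s), for 0.3 s.
3. the orange button is held at its halfway stop (value of joint shutter_half above 0.005 m and value of joint shutter_full below 0.0025 m), for 0.5 s.
4. the orange button is pressed fully down (value of joint shutter_full above 0.0055 m), for 0.05 s.
At the end, for the whole second after the job is handed in: Opening in line with the red post (pointer point within 16 mm of the post's centre, about 8 degrees); float resting in that compartment (its middle within 36 mm of the opening's middle from above, under 65 mm above the bench); orange button back up (both stages under 2 mm) (horizontal distance between float_c and cover_opening below 0.036 m and z of float_c in the frame of caddy below 0.065 m and horizontal distance between cover_pointer and top_red below 0.016 m and linear speed of float below 0.03 m/s and value of joint each of shutter_half, shutter_full below 0.002 m); the robot touches nothing.
It fails at once if the button is pressed fully down while the float is not in the red post's compartment under the opening (value of joint shutter_full above 0.004 m and not (horizontal distance between float_c and cover_opening below 0.036 m and z of float_c in the frame of caddy below 0.065 m and horizontal distance between cover_pointer and top_red below 0.016 m)).
It fails at once if a bystander is moved by more than 30 mm (the screwdriver 40 mm) (distance of any of other_float, sinker, weight, spool, slab, tin from where it was at the start of the episode above 0.03 m or distance of driver from where it was at the start of the episode above 0.04 m).
It also fails if it takes over 54 s, if anything falls off the work surface, if the arm or the gripper's body presses on something with over 40 N, if the wrist force passes 120 N, or if a joint passes its speed limit or range.

## Working session

There is one attempt and no reset: what is moved stays moved. The work goes in short steps, each a Python script; the robot and the scene stay as the last script left them, time stands still between calls to the robot, and variables do not carry over. Pictures are saved under pics/ and viewed, and the job is handed in when it is done.

```bash
mkdir -p pics; ls
python3 - <<'E'
from rig import *
import cv2,numpy as np
for n in("scene","top"):
    p,d=camera(n); cv2.imwrite(f"pics/{n}0.png",p[:,:,::-1]); np.savez(f"pics/{n}0.npz",p=p,d=d)
    c=camera_params(n); print(n,c)
print(sense())
E
```

```text
pics
scene {'K': array([[507.3031448 ,   0.        , 313.61120089],
       [  0.        , 507.3031448 , 241.50946175],
       [  0.        ,   0.        ,   1.        ]]), 'dist': array([-0.10884933,  0.        ,  0.        ,  0.        ,  0.        ]), 'position': array([ 1.29921374, -0.39011654,  0.77759947]), 'rotation': array([[ 0.44568608,  0.5479899 , -0.70786368],
       [ 0.89517593, -0.27714769,  0.34906907],
       [-0.00489646, -0.78923775, -0.61406823]])}
top {'K': array([[539.31949558,   0.        , 318.17487364],
       [  0.        , 539.31949558, 249.92362017],
       [  0.        ,   0.        ,   1.        ]]), 'dist': array([-0.1454473,  0.       ,  0.       ,  0.       ,  0.       ]), 'position': array([0.2763662 , 0.03265998, 1.35885997]), 'rotation': array([[-0.00668462, -0.98084169,  0.19469181],
       [-0.99970042,  0.00197055, -0.02439665],
       [ 0.0235456 , -0.19479657, -0.98056101]])}
{'time_s': 0.1, 'joint_pos': array([ 1.16510381,  0.46937398, -0.04858327,  1.53356912,  0.02411605,
        1.1409968 , -0.0822884 ]), 'qd': array([ 0.00151803, -0.00263226,  0.00135287, -0.00193234, -0.00186118,
        0.00245654,  0.00105556]), 'joint_efforts': array([ 3.73048661e-04, -5.11517036e+01, -4.70447307e-02, -2.38391805e+01,
        1.07465245e-02,  4.38641364e-03,  8.86052362e-06]), 'position': array([ 0.24818813, -0.62720325,  0.25535966]), 'tcp_rot': array([[-7.22477510e-04,  9.29836014e-01,  3.67973456e-01],
       [ 1.60613901e-03,  3.67974157e-01, -9.29834631e-01],
       [-9.99998449e-01, -8.07680852e-05, -1.75929895e-03]]), 'wrist_force': array([ 0.38345717, -0.27785449,  0.43417837]), 'ft_torque': array([ 0.00466468,  0.00701303, -0.01628065]), 'finger_gap': 0.08553345416909408}
```

View pics/scene0.png

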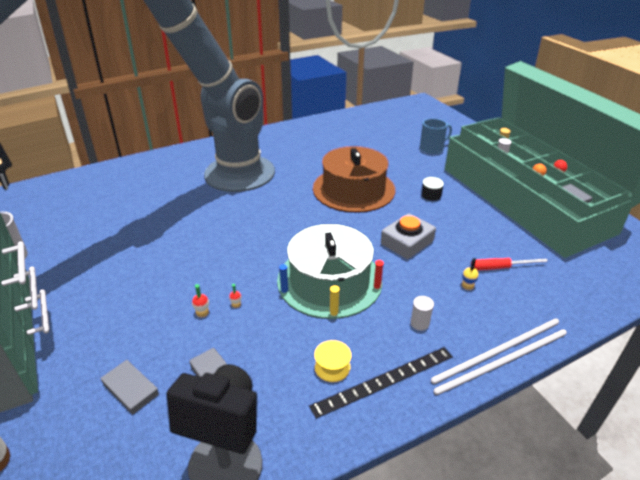

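View pics/top0.png

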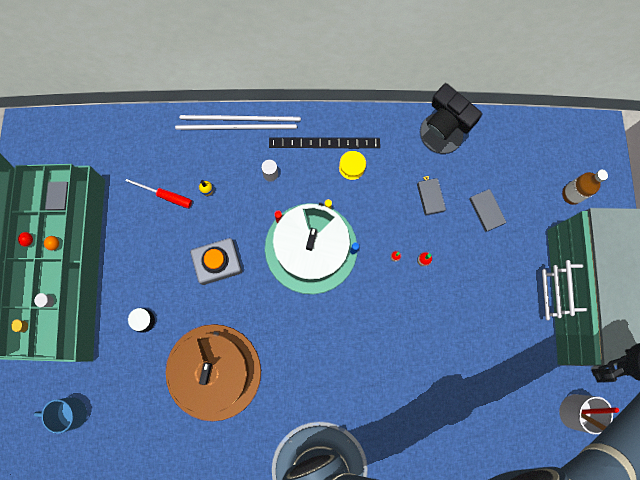

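The scene view shows the green caddy at (330,265), with red post (378,275), yellow post (335,300) and blue post (284,278). The brown look-alike is at (355,180) and the shutter at (408,232).

There are two red/white floats: scene (201,303) / top (425,258), and scene (235,297) / top (396,256). The first looks larger, so I'll measure both and check them in a crop.

```bash
cat > h.py <<'E'
import numpy as np,cv2
from rig import camera_params
def ray(n,uv):
    c=camera_params(n); q=cv2.undistortPoints(np.array([[uv]],float),c["K"],c["dist"])[0,0]
    d=np.array(c["rotation"])@np.array([q[0],q[1],1.]); return np.array(c["position"]),d
def onz(n,uv,z):
    o,d=ray(n,uv); return o+d*(z-o[2])/d[2]
def two(uvs):
    A=np.zeros((3,3));b=np.zeros(3);L=[]
    for n,uv in uvs:
        o,d=ray(n,uv);d=d/np.linalg.norm(d);P=np.eye(3)-np.outer(d,d);A+=P;b+=P@o;L.append((o,P))
    x=np.linalg.solve(A,b); return x,[np.linalg.norm(P@(x-o)) for o,P in L]
def blobs(img,lo,hi,amin=15,roi=None):
    hsv=cv2.cvtColor(img,cv2.COLOR_RGB2HSV)
    lo=np.array(lo);hi=np.array(hi)
    if lo[0]<0:
        m=cv2.inRange(hsv,np.array([0,lo[1],lo[2]]),hi)|cv2.inRange(hsv,np.array([180+lo[0],lo[1],lo[2]]),np.array([180,hi[1],hi[2]]))
    else: m=cv2.inRange(hsv,lo,hi)
    if roi:
        k=np.zeros_like(m);k[roi[1]:roi[3],roi[0]:roi[2]]=1;m=m*k
    n,l,s,c=cv2.connectedComponentsWithStats(m)
    return m,[(c[i],s[i]) for i in range(1,n) if s[i][4]>=amin]
E
python3 - <<'E'
from h import *
S=np.load("pics/scene0.npz")["p"];T=np.load("pics/top0.npz")["p"]
for nm,I,roi in(("scene",S,(180,210,480,400)),("top",T,(180,160,450,300))):
    for col,lo,hi in(("red",(-8,130,80),(8,255,255)),("yel",(22,130,100),(33,255,255)),("blue",(105,200,120),(125,255,255)),("orange",(9,150,120),(20,255,255)),("green",(45,100,50),(80,255,200)),("white",(0,0,190),(180,40,255))):
        print(nm,col,[(c.round(1).tolist(),s.tolist()) for c,s in blobs(I,lo,hi,8,roi)[1]][:9])
a=cv2.resize(T[190:300,240:450],None,fx=3.8,fy=3.8,interpolation=cv2.INTER_CUBIC)
cv2.imwrite("pics/c1.png",a[:,:,::-1])
a=cv2.resize(S[220:330,180:400],None,fx=3.6,fy=3.6,interpolation=cv2.INTER_CUBIC)
cv2.imwrite("pics/c2.png",a[:,:,::-1])
E
```

```text
scene red [([378.0, 273.2], [374, 260, 9, 28, 163]), ([476.8, 264.1], [474, 260, 6, 10, 50]), ([234.6, 295.0], [230, 291, 10, 8, 61]), ([199.5, 300.1], [193, 294, 14, 12, 123])]
scene yel [([470.7, 273.0], [464, 268, 14, 10, 104]), ([333.9, 298.9], [330, 285, 10, 30, 243]), ([331.9, 363.3], [315, 342, 35, 40, 855])]
scene blue []
scene orange [([358.5, 210.0], [351, 210, 16, 1, 16]), ([409.4, 223.4], [400, 217, 20, 13, 202])]
scene green [([233.6, 287.0], [232, 285, 3, 6, 9]), ([197.6, 290.4], [195, 286, 5, 10, 24])]
scene white [([407.9, 232.6], [383, 219, 52, 26, 378]), ([329.3, 249.6], [287, 224, 87, 56, 3157]), ([423.3, 302.9], [414, 296, 20, 15, 243]), ([455.5, 369.0], [431, 355, 49, 27, 302]), ([422.9, 362.8], [422, 361, 3, 4, 8]), ([457.0, 380.8], [434, 368, 46, 25, 290]), ([390.0, 377.5], [387, 374, 6, 8, 13]), ([367.1, 387.7], [365, 384, 6, 8, 15]), ([342.0, 396.2], [340, 393, 5, 7, 13])]
top red [([185.0, 201.5], [180, 195, 12, 13, 111]), ([277.7, 215.4], [275, 211, 7, 12, 58]), ([395.5, 255.7], [392, 251, 9, 9, 52]), ([424.5, 258.7], [419, 252, 13, 13, 103])]
top yel [([351.9, 168.2], [339, 160, 27, 20, 437]), ([205.1, 187.0], [199, 181, 13, 12, 101]), ([327.9, 203.2], [325, 200, 7, 9, 44])]
top blue [([355.1, 245.9], [352, 243, 7, 7, 37])]
top orange [([213.2, 258.5], [204, 249, 20, 20, 314])]
top green [([318.2, 215.9], [303, 209, 31, 23, 177]), ([345.4, 224.0], [337, 212, 15, 25, 35]), ([273.3, 229.4], [271, 221, 6, 18, 21]), ([309.2, 226.4], [308, 225, 4, 4, 9]), ([350.0, 242.0], [350, 238, 1, 9, 9]), ([271.5, 243.5], [271, 240, 2, 8, 8]), ([346.8, 256.7], [345, 252, 5, 10, 13]), ([427.2, 256.5], [425, 254, 6, 5, 12]), ([282.9, 268.2], [280, 265, 6, 7, 8])]
top white [([268.8, 166.5], [262, 160, 15, 14, 171]), ([310.2, 244.1], [273, 204, 77, 75, 3834]), ([312.8, 231.2], [312, 229, 3, 6, 13]), ([215.8, 261.6], [192, 240, 47, 41, 570])]
```

View pics/c1.png

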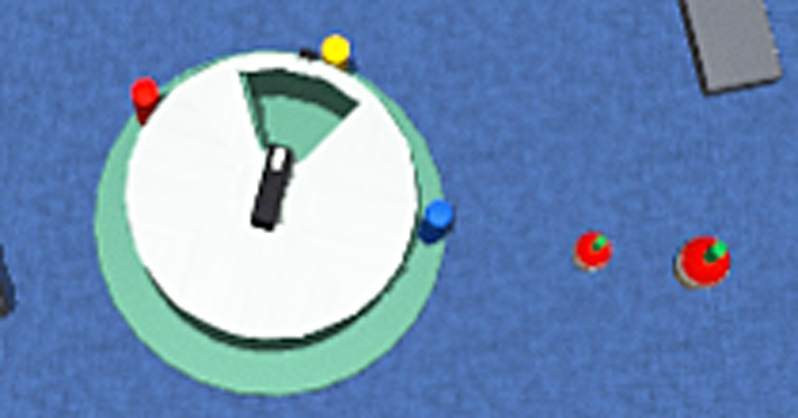

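View pics/c2.png

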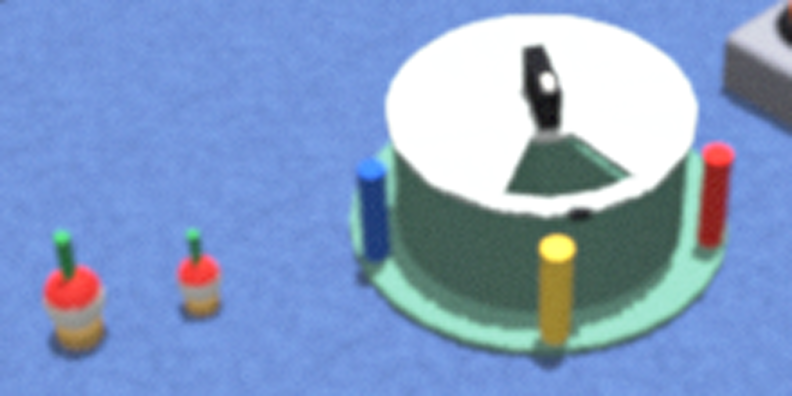

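The crops show the larger red/white float with a green stem tip at top (429.5,255.5) and scene (197,285). The smaller one is at top (398,253) and scene (234,284). The larger one fits float_c, and I'll check its height by triangulating.

Run:
```python
from h import *
pts=dict(red=((278.2,214.2),(379.4,262.8),.078),yel=((328.4,202.9),(334.7,289.4),.078),blue=((355.5,246.3),(283.1,267.2),.078),
 big=((429.5,255.5),(197.2,285.3),.078),small=((398.4,253.4),(233.6,284.4),.05),button=((213.2,258.5),(409.4,223.4),.065))
R={}
for k,(t,s,z) in pts.items():
    x,e=two([("top",t),("scene",s)]); a=onz("top",t,z);b=onz("scene",s,z)
    R[k]=x;print(k,x.round(4),np.round(e,4),"top@z",a[:2].round(4),"scene@z",b[:2].round(4))
# cover outline (top camera): convex hull of white blob -> z=.092 -> circle
for n,roi in(("top",(260,190,365,290)),("scene",(280,215,380,290))):
    I=np.load(f"pics/{n}0.npz")["p"]
    m,_=blobs(I,(0,0,150),(180,60,255),8,roi); n_,l,s,c=cv2.connectedComponentsWithStats(m);i=1+np.argmax(s[1:,4])
    cs,_=cv2.findContours((l==i).astype(np.uint8),cv2.RETR_EXTERNAL,cv2.CHAIN_APPROX_NONE)
    h=cv2.convexHull(max(cs,key=len))[:,0]
    P=np.array([onz(n,p,.092)[:2] for p in h]); A=np.c_[2*P,np.ones(len(P))]; r=np.linalg.lstsq(A,(P**2).sum(1),rcond=None)[0]
    print(n,"cover centre",r[:2].round(4),"r",np.sqrt(r[2]+r[:2]@r[:2]).round(4))
for n,uv in(("top",(240+307/3.8,190+53/3.8)),("scene",(180+581/3.6,220+214/3.6))): print("tab",onz(n,uv,.09))
# from posts: centre by circle
P=np.array([R[k][:2] for k in("red","yel","blue")]);A=np.c_[2*P,np.ones(3)];r=np.linalg.solve(A,(P**2).sum(1));print("posts circ",r[:2],np.sqrt(r[2]+r[:2]@r[:2]))
```

```text
red [0.6211 0.0993 0.0771] [0.0011 0.0011] top@z [0.6202 0.0983] scene@z [0.6223 0.0998]
yel [ 0.6499 -0.0244  0.0764] [0.001 0.001] top@z [ 0.649  -0.0253] scene@z [ 0.6518 -0.0244]
blue [ 0.5402 -0.0893  0.076 ] [0.001 0.001] top@z [ 0.5395 -0.09  ] scene@z [ 0.5427 -0.0893]
big [ 0.5163 -0.27    0.079 ] [0.0011 0.0011] top@z [ 0.5162 -0.2713] scene@z [ 0.5158 -0.2688]
small [ 0.5256 -0.1969  0.0591] [0.0011 0.0011] top@z [ 0.527  -0.1996] scene@z [ 0.5164 -0.1934]
button [0.513  0.2572 0.0601] [0.0007 0.0007] top@z [0.5124 0.2569] scene@z [0.5182 0.252 ]
top cover centre [0.5512 0.0183] r 0.0923
scene cover centre [0.5502 0.0182] r 0.0951
tab [ 0.64282833 -0.00606642  0.09      ]
tab [ 0.64325548 -0.00477721  0.09      ]
posts circ [0.55092237 0.01775048] 0.1075978767765993
```

The larger float's stem top triangulates to z = 0.079 (given 0.078), and the post circle radius comes out at 107.6 mm (given 108). The caddy axis is about (0.551, 0.018). The red post is at 49.2°, and the opening is now at −14.3°, so the cover needs about +63.5°.

```bash
cat >> h.py <<'E'
def down(deg):  # tool x down, tool z (jaws) at world angle deg
    a=np.radians(deg); x=np.array([0,0,-1.]);z=np.array([np.cos(a),np.sin(a),0]);return np.c_[x,np.cross(z,x),z]
C=np.array([.5509,.0180])
RED=49.2; TAB=-14.3
E
python3 - <<'E'
from h import *; from rig import *
for a in(TAB+90,TAB-90,RED+90,RED-90):
    q=inverse_kinematics([*C,.12],down(a)); print(a,None if q is None else np.round(q,3))
a=TAB-90
q=inverse_kinematics([*C,.12],down(a)); 
movep([*C,.19],down(a)); command_gripper(.045,25)
print(sense()["time_s"])
I,_=camera("scene");cv2.imwrite("pics/s1.png",I[150:330,180:480,::-1].repeat(2,0).repeat(2,1))
s=sense();print(s["time_s"],s["position"],s["joint_pos"].round(3),s["wrist_force"])
E
```

```text
75.7 [ 0.476  0.553 -0.775  1.926  0.504  0.866  0.76 ]
-104.3 [ 0.172  0.456 -0.359  1.943  0.222  0.78  -2.133]
139.2 [ 0.713  0.758 -1.18   1.915  0.818  1.057  1.604]
-40.8 [ 0.286  0.482 -0.51   1.937  0.32   0.803 -1.113]
3.1083
3.1583 [0.55090823 0.01799204 0.18997725] [ 0.233  0.373 -0.431  1.883  0.191  0.926 -2.107] [ 0.40780701  0.87561109 -0.63572875]
```

View pics/s1.png

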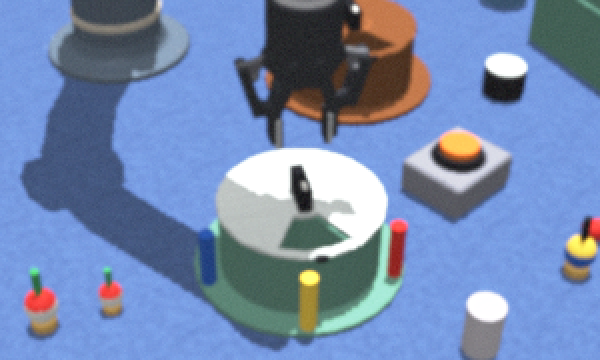

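The picture shows the gripper over the bar (300,187 in this crop), with the jaws straddling it crosswise. Next I lower, grip and turn using joint 7 only.

Run:
```python
from h import *; from rig import *
hit=move_l([*C,.121],feed=.08,until_force=12); print("hit",hit)
command_gripper(.0,25)
s=sense();print(s["time_s"],s["position"],s["finger_gap"],s["wrist_force"].round(1),s["ft_torque"].round(2))
q=np.array(s["joint_pos"]); q0=q[6]
q[6]+=np.radians(63.5)
move_joints(q)
s=sense();z=s["tcp_rot"][:,2];print(s["time_s"],s["position"],np.degrees(np.arctan2(z[1],z[0])),s["wrist_force"].round(1),s["ft_torque"].round(2))
```

```text
hit False
4.5417 [0.55117302 0.01785153 0.12158555] 0.015411959745807422 [-2.1 -0.3  3.8] [-0.08  0.21  0.02]
5.575 [0.55092951 0.01862949 0.12160952] -40.79852801600838 [-1.2  3.   2.5] [0.55 0.37 0.08]
```

Run:
```python
from h import *; from rig import *
command_gripper(.045,25); move_l([*C,.19],feed=.15)
movep([.5163,-.27,.20],down(180)) if False else None
q=inverse_kinematics([.5163,-.27,.17],down(0)); q2=inverse_kinematics([.5163,-.27,.17],down(180)); print(np.round(q,2) if q is not None else 0,np.round(q2,2) if q2 is not None else 0, sense()["joint_pos"].round(2))
movep([.5163,-.27,.17],down(0))
for n in("scene","top"):
    p,d=camera(n); np.savez(f"pics/{n}1.npz",p=p,d=d)
    x=p[190:300,240:450] if n=="top" else p[220:330,180:400]
    cv2.imwrite(f"pics/{n}1c.png",cv2.resize(x,None,fx=3.6,fy=3.6,interpolation=cv2.INTER_CUBIC)[:,:,::-1])
print(sense()["time_s"])
```

```text
[ 0.77  0.45 -0.48  1.83  0.26  0.92  0.18] [ 0.25  0.41  0.2   1.86 -0.1   0.88 -2.64] [ 0.23  0.37 -0.43  1.88  0.19  0.93 -1.  ]
7.7917
```

View pics/scene1c.png

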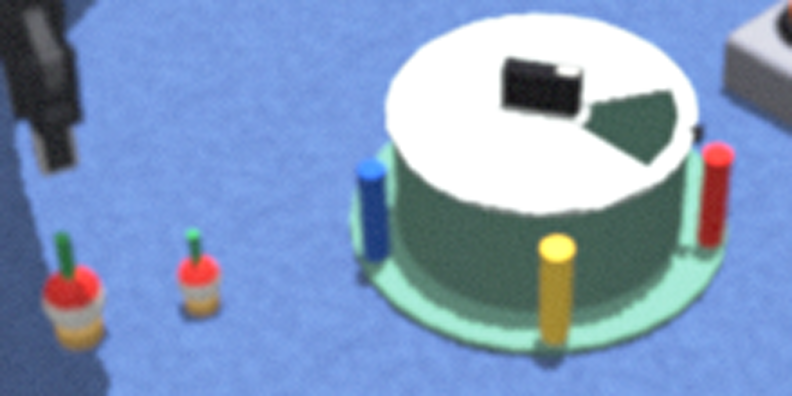

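View pics/top1c.png

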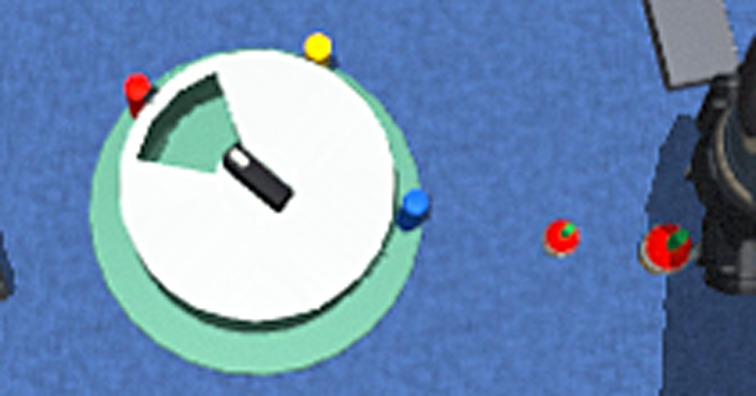

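The opening now faces the red post, with the tab at about scene crop (698,132) and top crop (148,100). I'll check the angle numerically from the opening's outer corners and the tab.

Run:
```python
from h import *
f=lambda n,x,y:onz(n,((240 if n=="top" else 180)+x/3.6,(190 if n=="top" else 220)+y/3.6),.091)[:2]
ang=lambda p:np.degrees(np.arctan2(*(p-C)[::-1]))
for n,x,y in(("top",148,100),("scene",698,132),("top",217,73),("top",138,158),("scene",672,91),("scene",650,163)):
    p=f(n,x,y);print(n,x,y,p.round(4),np.linalg.norm(p-C).round(4),ang(p).round(1))
```

```text
top 148 100 [0.6078 0.0905] 0.0921 51.9
scene 698 132 [0.6125 0.0911] 0.0955 49.9
top 217 73 [0.6265 0.044 ] 0.08 19.0
top 138 158 [0.5677 0.0969] 0.0806 78.0
scene 672 91 [0.572  0.0976] 0.0824 75.1
scene 650 163 [0.6239 0.0514] 0.0803 24.6
```

The cover angle reads 48.5° from the top corners and 49.9° from the scene corners, against a target of 49.2°, so it is in line. Next is the float.

Run:
```python
from h import *; from rig import *
hit=move_l([.5163,-.270,.079],feed=.12,until_force=8); print("hit",hit)
command_gripper(.0,25)
s=sense();print(s["time_s"],s["position"],s["finger_gap"],s["wrist_force"].round(2))
move_l([.5163,-.270,.20],feed=.15)
s=sense();print(s["time_s"],s["finger_gap"],s["wrist_force"].round(2))
for n in("scene","top"):
    p,d=camera(n); np.savez(f"pics/{n}2.npz",p=p,d=d)
cv2.imwrite("pics/s2.png",cv2.resize(np.load("pics/scene2.npz")["p"][180:330,120:320],None,fx=3.6,fy=3.6,interpolation=cv2.INTER_CUBIC)[:,:,::-1])
```

```text
hit False
9.1083 [ 0.51674612 -0.27025646  0.07977899] 0.009093937267048702 [-0.85 -0.4   4.55]
10.0667 0.008980141310528543 [-0.41  0.42 -1.36]
```

View pics/s2.png

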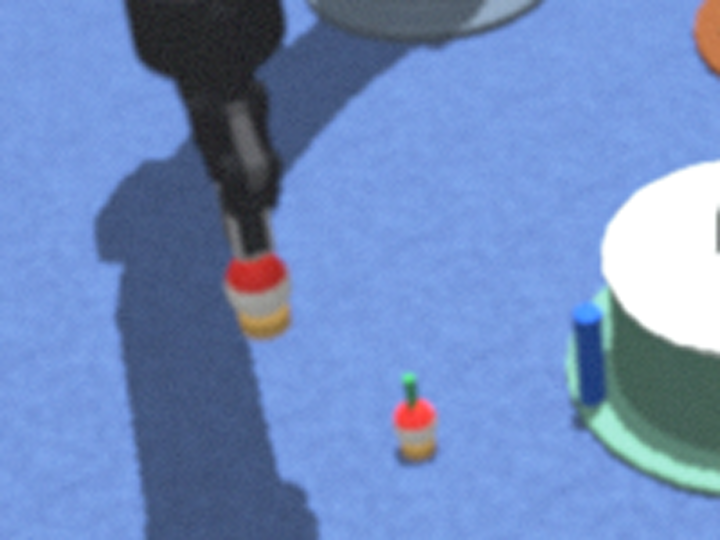

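The float is held upright and centred (crop 258,290). The smaller one hasn't moved. Next I move over the opening and lower, stopping on any contact force.

Run:
```python
from h import *; from rig import *
a=np.radians(RED);D=C+.057*np.array([np.cos(a),np.sin(a)])
print(D,np.round(inverse_kinematics([*D,.23],down(RED)),2))
movep([*D,.235],down(RED))
move_l([*D,.195],feed=.1)
I,_=camera("scene");cv2.imwrite("pics/s3.png",cv2.resize(I[150:310,260:460],None,fx=3.6,fy=3.6,interpolation=cv2.INTER_CUBIC)[:,:,::-1])
s=sense();print(s["time_s"],s["position"],s["finger_gap"],s["joint_pos"].round(2))
```

```text
[0.58814497 0.06114872] [ 0.4   0.47 -0.77  1.74  0.36  1.09  0.37]
12.05 [0.58855938 0.06114627 0.19542084] 0.008558761260152687 [ 0.38  0.5  -0.75  1.77  0.39  1.02  0.34]
```

View pics/s3.png

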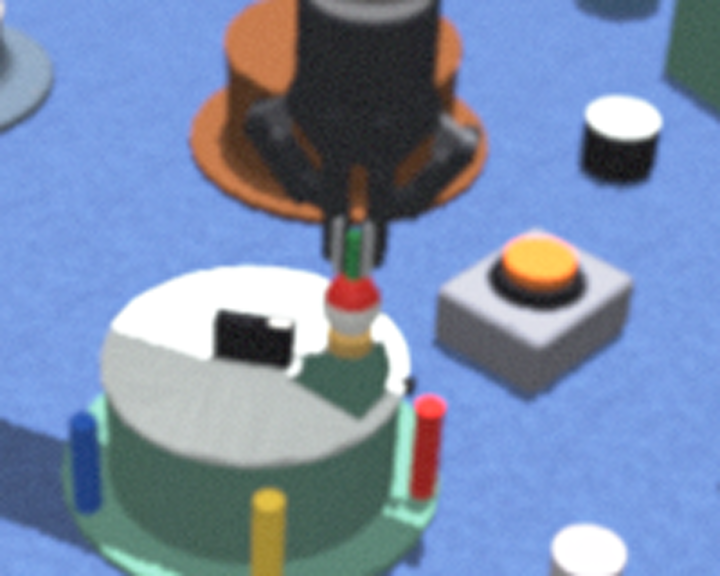

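The float hangs over the opening (crop 350,345). With the jaws radial, the inner finger linkage would come close to the bar. I'll turn the jaws tangential and shift 4 mm outward for clearance, then insert.

Run:
```python
from h import *; from rig import *
a=np.radians(RED);D=C+.061*np.array([np.cos(a),np.sin(a)])
c=[(np.abs(inverse_kinematics([*D,.195],down(RED+k))-sense()["joint_pos"]).max(),k) for k in(90,-90)];print(c)
k=min(c)[1]
movep([*D,.21],down(RED+k))
hit=move_l([*D,.092],feed=.07,until_force=6)
s=sense();print(hit,s["time_s"],s["position"],s["finger_gap"],s["wrist_force"].round(2))
I,_=camera("scene");cv2.imwrite("pics/s4.png",cv2.resize(I[150:310,260:460],None,fx=3.6,fy=3.6,interpolation=cv2.INTER_CUBIC)[:,:,::-1])
```

```text
[(np.float64(1.3622512963560247), 90), (np.float64(1.3990292358575702), -90)]
False 15.125 [0.59098681 0.06424991 0.09239363] 0.008620877342382772 [ 1.16  0.15 -1.5 ]
```

View pics/s4.png

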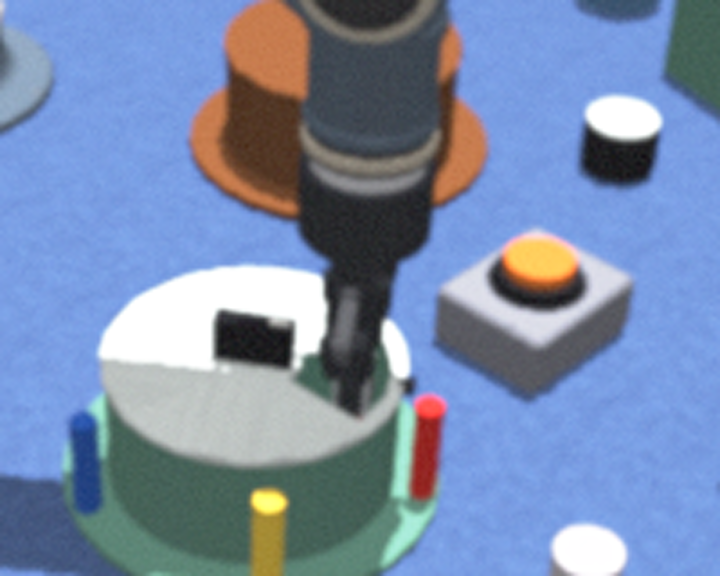

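The fingers are inside the opening with no contact force and the cover hasn't turned. I release, withdraw and look.

Run:
```python
from h import *; from rig import *
p=sense()["position"]
hit=move_l([p[0],p[1],.0895],feed=.03,until_force=4); print(hit)
command_gripper(.017,20)
s=sense();print(s["time_s"],s["finger_gap"],s["wrist_force"].round(2))
move_l([p[0],p[1],.20],feed=.12)
movep([.5126,.2565,.16],down(0)); command_gripper(0,20)
for n in("scene","top"):
    q,d=camera(n); np.savez(f"pics/{n}5.npz",p=q,d=d)
    x=q[190:300,180:390] if n=="top" else q[200:310,260:460]
    cv2.imwrite(f"pics/{n}5c.png",cv2.resize(x,None,fx=3.6,fy=3.6,interpolation=cv2.INTER_CUBIC)[:,:,::-1])
s=sense();print(s["time_s"],s["position"])
```

```text
False
15.675 0.016710862763866637 [-0.76  0.4  -0.14]
19.3 [0.51266003 0.25640321 0.15999175]
```

View pics/scene5c.png

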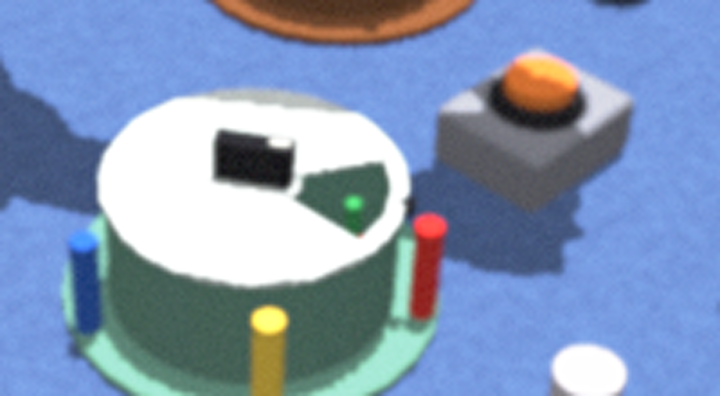

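View pics/top5c.png

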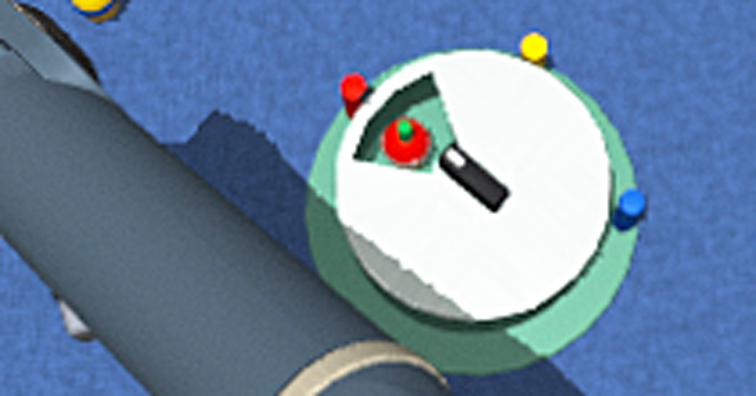

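Both views show the float upright under the opening, with its stem tip at scene crop (354,203) and top crop (404,130). The cover is unchanged. Now the press to the halfway stop.

Run:
```python
from h import *; from rig import *
print(two([("scene",(260+354/3.6,200+203/3.6)),("top",(180+404/3.6,190+130/3.6))]))
x,y=.5126,.2565
print(sense()["finger_gap"],sense()["wrist_force"].round(2))
print(move_l([x,y,.100],feed=.1,until_force=6))
hit=move_l([x,y,.079],feed=.015,until_force=5.5)
s=sense();print(hit,s["time_s"],s["position"].round(4),s["wrist_force"].round(2))
I,_=camera("scene");cv2.imwrite("pics/s6.png",cv2.resize(I[190:270,360:460],None,fx=6,fy=6,interpolation=cv2.INTER_CUBIC)[:,:,::-1])
```

```text
(array([0.58929959, 0.06500146, 0.08422775]), [np.float64(0.0015270575596039847), np.float64(0.0015270575596040504)])
0.00039562255197183064 [-0.8   0.65  0.8 ]
False
True 21.1083 [0.5126 0.2565 0.0831] [-1.11 -0.8   5.18]
```

View pics/s6.png

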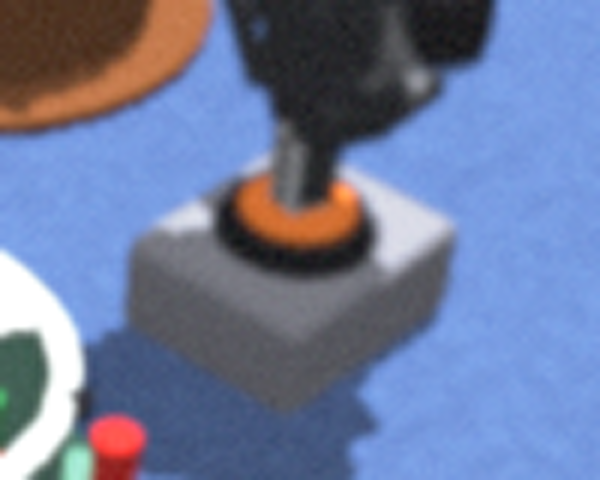

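TCP z = 0.0831 puts the fingertips at 58.1 mm with about 5 N, which is the halfway stop (58 mm). The picture shows the button just above its sleeve. I hold, press fully and release.

Run:
```python
from h import *; from rig import *
x,y=.5126,.2565
sleep(1.0)
s=sense();print("half",s["position"][2],s["wrist_force"].round(2))
hit=move_l([x,y,.073],feed=.03,until_force=14)
s=sense();print(hit,s["time_s"],s["position"].round(4),s["wrist_force"].round(2))
sleep(.25)
s=sense();print(s["position"].round(4),s["wrist_force"].round(2))
```

```text
half 0.08310488442514871 [-1.47 -0.43  6.31]
True 22.5 [0.5127 0.2566 0.0762] [-3.11 -2.66 12.77]
[0.5127 0.2566 0.0764] [-2.59 -1.36 11.48]
```

The travel from the halfway stop is 6.8 mm, close to the full 7 mm. I press a little further to be certain of the bottom, then let go.

Run:
```python
from h import *; from rig import *
x,y=.5126,.2565
hit=move_l([x,y,.0735],feed=.01,until_force=10)
s=sense();print(hit,s["position"].round(4),s["wrist_force"].round(2)); sleep(.2)
move_l([x,y,.20],feed=.08)
sleep(.3)
for n in("scene","top"):
    q,d=camera(n); 
    x_=q[190:300,180:390] if n=="top" else q[200:310,260:460]
    cv2.imwrite(f"pics/{n}7c.png",cv2.resize(x_,None,fx=3.6,fy=3.6,interpolation=cv2.INTER_CUBIC)[:,:,::-1])
s=sense();print(s["time_s"],s["position"])
```

```text
True [0.5127 0.2566 0.0764] [-3.06 -1.71 11.38]
25.275 [0.51258885 0.25647681 0.19992855]
```

View pics/scene7c.png

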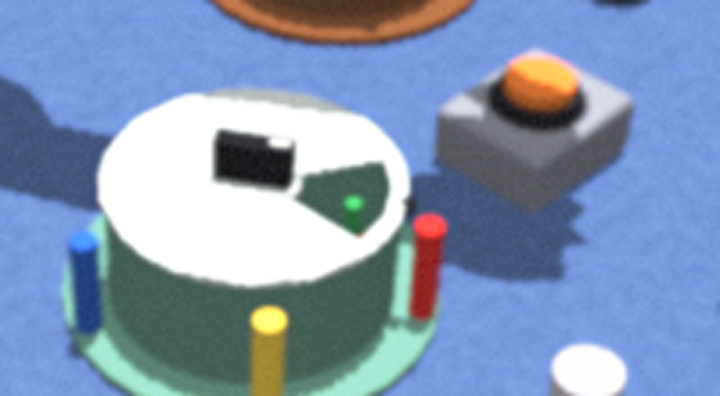

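View pics/top7c.png

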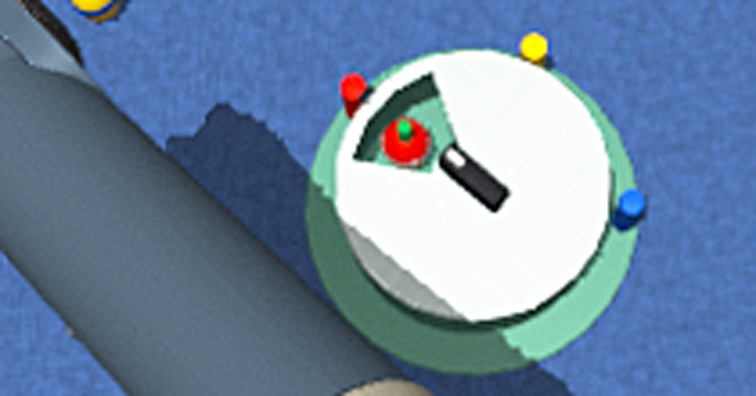

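The button is back up, and the float and cover are unchanged. On the second press the force rose by 10 N with no further travel at TCP z = 0.0764, so the button had reached bottom. Handing in.

Run:
```python
from rig import *
print(finish_job())
```

```text
the job is handed in; nothing more can be done
None
```

I did the whole job in order and handed it in at about 25 s of the 54 s allowed; the hand-in gives no verdict.

- **Cover:** I turned it about 63.5° by the black bar. The opening then measured 48.5° (top camera) and 49.9° (scene camera), against 49.2° for the red post. The pointer tab alone read a little higher in the top view, at 51.9°, but that is still within the 8° limit.
- **Float:** I used the larger red-and-white float, whose stem top measured 79 mm against the given 78 mm. It stands upright under the opening. Its stem top measured 84 mm against the expected 86 mm, about 4 mm outward of the opening's middle as I intended.
- **Shutter:** I held the button at the halfway stop for over 1 s, with the fingertips at 58.1 mm. I then pressed 6.8 mm further, and a second push gained no more travel, so I take that as the bottom. The settled force there was only 11.5 N, a little under the stated 13 N.
- **Final pictures:** They show the button back up, the cover and float unchanged, and the gripper clear of everything. I saw no bystander moved, but I did not measure their positions again.

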